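# Roll the drive roller one full turn on the surface plate

## Task

Check the drive roller for bend the way a fitter does: with a fingertip on top of it, roll it along the surface plate towards the V-block through one full turn, and stop it there with its key pointing straight up again. Only roll it from its upper half: do not reach down its sides, grip it, lift it or drag it, and leave the V-block and the other things alone.

Things in the scene. Friction and masses are not known exactly. Their poses are not given: they have to be found in the camera images.
- roller: Drive roller lying on the plate: bare aluminium drum, 50 diameter, 160 long, with a thinner steel journal (25 diameter) at each end; only the drum touches the plate. About 0.75 kg. Origin on its axis at mid-drum, 25 above the plate. x axis: along it towards the key end; z axis: from its axis to the key, up at the start. One full turn = 157 mm of travel square to its axis.
- roller_key (a point): Middle of the key's top face: the key is a dark steel bar 36 long, 8 wide, standing 3 out of the roller's longer journal (45 long; the other is 25), 104 mm from mid-drum. It turns with the roller and is on top at the start. Rolled from on top the roller does not skid on the plate, and a fingertip that does not slip moves twice as far as the roller. Let go at slow speed it stops within a few mm.
- plate_top (a point): Centre of the top face of the dark granite surface plate, 630 x 400, 80 thick on 20 high feet, so its flat, level top is 100 above the bench. Fixed. x axis across its 400 width, y axis along its 630 length, z up. The roller lies across it near one end and is free to roll along it.
- v_block: Steel V-block, 75 x 45 x 45 high, groove upward and along its x axis, standing loose on the plate near the end away from the roller; at the start its centre is 260 to 460 mm from the roller's. Origin at the centre of its underside. It shows which way to roll; it is not to be touched.
- spray_can: Upright spray can, diameter 66, 190 high, loose on the bench beside the plate (robot's left). Origin at the centre of its underside. Leave it alone.
- square: Engineer's try square lying flat on the bench beside the plate (robot's right): dark stock 75 x 22 x 16 and a thin 100 mm blade. Origin under the middle of the stock. Leave it alone.
- spanner: Steel spanner 200 long lying on the bench beside the plate (robot's right). Origin under its middle. Leave it alone.

How it is judged:
By the outcome, as a careful person would: the job done as asked, in the order asked, and still so for the second after the job is handed in, with the robot touching nothing.
It also fails if it takes over 64 s, if anything falls off the work surface, if the arm or the gripper's body presses on something with over 40 N, if the wrist force passes 120 N, or if a joint passes its speed limit or range.

## Robot

A 6-joint arm with a two-finger parallel gripper is mounted at the origin on the work surface. World frame = base frame: x ahead of the robot, y to its left, z up, the work surface at z = 0. Lengths are in mm, angles in rad, forces in N, time in s.
With the tool pointing down it reaches from about 350 to 775 mm from the base axis. Payload 7.3 kg.
Tool frame: the origin (TCP) lies between the finger pads; the fingertips stand 25 mm ahead of it and the grasp point (between the pads) lies 6 mm ahead of it; z points along the fingers, y is the line along which they close (so a half turn about z gives the same grasp; the last joint's range is limited). The gripper opens to 92 mm and grips with 3 to 60 N. Pads are 19 mm wide; open, the fingers measure 130 mm over their backs; the gripper's body (75 mm by 190 mm) begins 47 mm behind the grasp point.
Start: joints at [-0.146, 0.342, 1.524, -0, 1.275, -0.146], TCP at [525.017, 0.02, 251.741] pointing down, gripper open.
Joint ranges: [-2.53, 2.53], [-0.77, 2.02], [0.04, 2.7], [-1, 4.14], [0.28, 2.66], [-3.11, 3.11]. Speed limits (rad/s): [2.57, 2.57, 3.14, 3.14, 3.14, 3.14].

## Interface

Orientations are given as [roll, pitch, yaw] about the fixed x, y, z axes, in that order (R = Rz(yaw) Ry(pitch) Rx(roll)).
In Python, from plant import bot gives the robot as it stands.
- The arm moves only by the tool play_rows, never from a script. Its argument "commands" is a list of rows, each an object of numbers: "x", "y", "z": the shift along the tool's x, y, z in m; "twist": the turn about the tool's z in degrees. In form: [{"x": .., "y": .., "z": .., "twist": ..}, ...]. A call has exactly 8 rows; each row is the pose to reach, as a shift and turn from the pose commanded when the call began, along the tool's axes at that moment; what a row does not reach only later rows make up. A row lasts 1/10 s, in which the tool goes at most 50 mm and 8.59 degrees, less where a joint would pass 70% of its speed; a pose out of reach is approached as far as the arm can. A call with a gripper value outside its range is refused whole. "jaw" is the closure, from 0 (fully open) to 1 (shut), set as the call begins (left out, the last holds). The fingers move at their own pace and stop on an object; the grip force is fixed at half the most. Time passes only in rows, so rows that repeat a pose let the fingers close, or fill a call up. It gives the time, the measured TCP pose, the force, the opening and the grip force at its end, in the units of the state.
- bot.get_obs(): the state, without advancing time (a new reading comes with each control period).
- bot.capture(name): name is "scene" or "side" or "wrist"; returns a dict with "pixels" (480x640x3 uint8, red, green, blue), "fx", "fy", "cx", "cy" (pixels), "eye" and "rotation" of the camera in the world. Camera axes: x right, y down, z forward; pixel columns grow to the right and rows downward; lengths in mm; the calibration is good to about 2 mm. A picture is of the moment at which its call begins. There is no depth.
- bot.close_job(): hands the job in; it is judged then, once.
The state is a dict: "time": time; "joint_positions": joint angles; "dq": joint speeds; "tau": joint torques, N m; "tool_pos": TCP position; "tcp_rot": TCP orientation; "contact_force": force on the tool from outside, world axes, zero at the start; "moment": the same for the moment, N m; "grip_width": finger opening in mm; "finger_force": force on a finger pad.
Only numpy, scipy, OpenCV 4.12 (cv2) and the standard library are available. Lean on these libraries where they do the work, as an engineer would, in place of code of your own. Each camera call takes 0.05 s, during which the arm holds its last target. There are 200 camera calls.

## Working session

There is one attempt and no reset: what is moved stays moved. The work goes in short steps, Python scripts to look and compute and a tool call to move; the robot and the scene stay as the last step left them, time stands still between calls to the robot, and variables do not carry over. Pictures are saved under pics/ and viewed, at most 10 in all, crops included, and the job is handed in when it is done.

Besides the shell and the picture viewer there is one more tool, called as name(argument=value, ...) on one line, values as JSON. play_rows: Moves the arm, as the interface text tells. Its arguments: {"type":"object","properties":{"commands":{"type":"array"},"jaw":{"type":"number"}},"required":["commands"]}

```bash
mkdir -p pics
cat > h.py <<'E'
import numpy as np, cv2
from plant import bot
def snap(n,f):
    c=bot.capture(n); cv2.imwrite(f'pics/{f}.png',cv2.cvtColor(c['pixels'],cv2.COLOR_RGB2BGR))
    np.savez(f'pics/{f}.npz',**{k:np.array(c[k]) for k in c}); return c
def ray(f,uv,z):
    c=np.load(f'pics/{f}.npz'); R=c['rotation'];e=c['eye']
    d=R@np.array([(uv[0]-c['cx'])/c['fx'],(uv[1]-c['cy'])/c['fy'],1]); return e+d*(z-e[2])/d[2]
def proj(f,p):
    c=np.load(f'pics/{f}.npz'); q=c['rotation'].T@(np.array(p)-c['eye']); return q[0]/q[2]*c['fx']+c['cx'],q[1]/q[2]*c['fy']+c['cy']
E
python3 - <<'E'
from h import *
for n in ['scene','side','wrist']:
    c=snap(n,n+'0'); print(n,c['eye'],np.round(c['rotation'],3).tolist(),c['fx'])
print(bot.get_obs())
E
```

```text
scene [1290.56297141 -563.31911187 1381.08087356] [-2.518, 0.015, 0.903] 581.253783526626
side [  439.18913545 -1125.44421982   749.79226093] [-2.089, 0.013, -0.122] 492.06115197065634
wrist [524.79967719  70.87919117 384.0638549 ] [2.873, 0.002, 0.001] 408.33620573748294
{'time': 0.15, 'joint_positions': array([-1.45997567e-01,  3.42589222e-01,  1.52478710e+00,  1.20052492e-06,
        1.27539268e+00, -1.46008622e-01]), 'dq': array([ 1.00825559e-05, -2.30510006e-03, -5.19675350e-03,  5.28996974e-04,
       -6.19594428e-04, -5.99626025e-05]), 'tau': array([ 7.52666965e-04, -4.31470585e+01, -2.44352603e+01,  7.18239485e-02,
        5.38185902e-02, -1.32920518e-04]), 'tool_pos': array([5.24730749e+02, 6.34680341e-02, 2.51194475e+02]), 'tcp_rot': array([-3.14042898e+00, -1.72284028e-04,  1.57080693e+00]), 'contact_force': array([-0.09557126,  0.04847077, -0.34529832]), 'moment': array([-0.01822228,  0.00911648,  0.01867937]), 'finger_force': 0.0, 'grip_width': 91.60100706288603}
```

View pics/scene0.png

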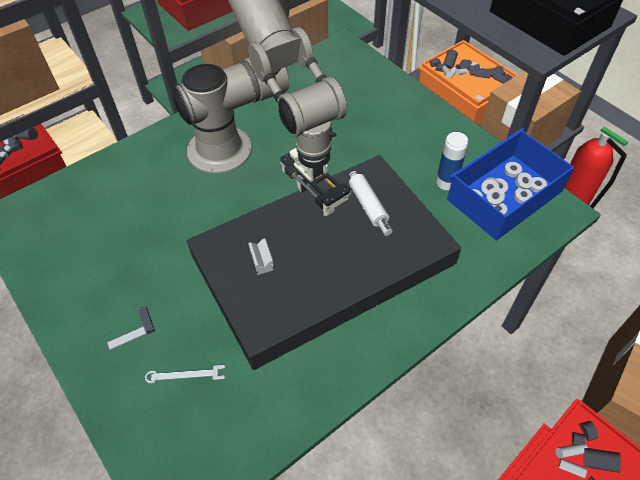

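View pics/side0.png

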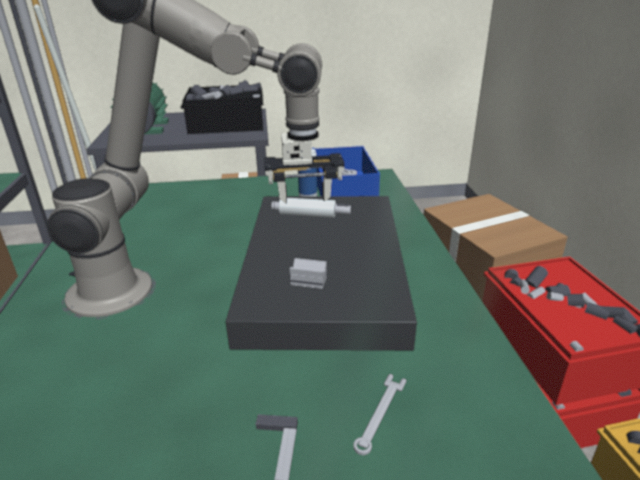

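The scene view shows the roller at about (352,175) to (388,232) and the V-block at (261,257). The rotations are rpy triples. Next I'll take an enlarged crop and the wrist view.

```bash
sed -i "s/R=c\['rotation'\];e/R=RR.from_euler('xyz',c['rotation']).as_matrix();e/; s/q=c\['rotation'\].T@/q=RR.from_euler('xyz',c['rotation']).as_matrix().T@/; 1i from scipy.spatial.transform import Rotation as RR" h.py
python3 - <<'E'
from h import *
i=cv2.imread('pics/scene0.png')[160:250,320:420]; a=cv2.resize(i,None,fx=6,fy=6,interpolation=cv2.INTER_CUBIC)
cv2.imwrite('pics/c1.png',a)
for n,uv in [('near',(352,175)),('far',(388,232))]: print(n,ray('scene0',uv,125))
print('vb',ray('scene0',(261,257),120))
for n,uv in [('c1',(188,242)),('c2',(380,156)),('c3',(460,248)),('c4',(252,357))]: print(n,ray('scene0',uv,100))
E
```

```text
near [446.1923959  193.52026137 125.        ]
far [663.47765694 136.92211246 125.        ]
vb [ 513.14168135 -173.63238599  120.        ]
c1 [ 335.82291857 -294.25068488  100.        ]
c2 [423.73633955 323.69005425 100.        ]
c3 [811.13046359 264.84271511 100.        ]
c4 [ 723.03756573 -347.89425563  100.        ]
```

View pics/c1.png

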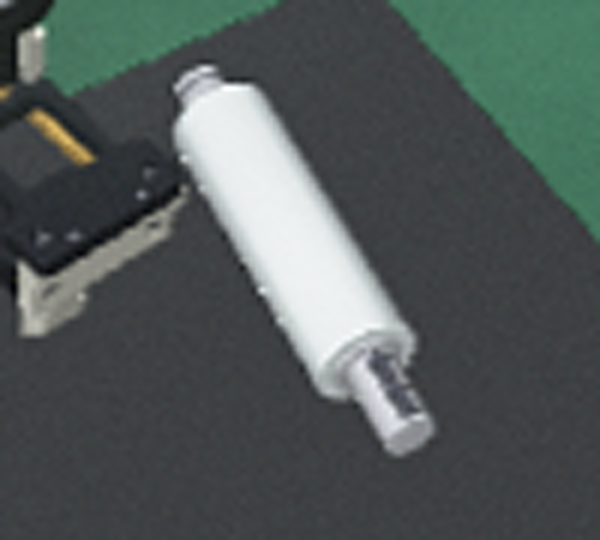

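View pics/wrist0.png

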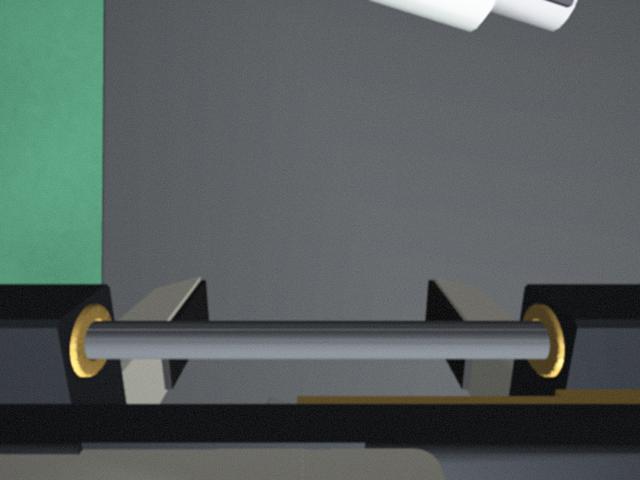

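play_rows(commands=[{"x": 0.02,"y": 0.006,"z": -0.01,"twist": 3},{"x": 0.045,"y": 0.012,"z": -0.02,"twist": 8},{"x": 0.07,"y": 0.016,"z": -0.03,"twist": 13},{"x": 0.09,"y": 0.02,"z": -0.03,"twist": 14.6},{"x": 0.1,"y": 0.02,"z": -0.03,"twist": 14.6},{"x": 0.1,"y": 0.02,"z": -0.03,"twist": 14.6},{"x": 0.1,"y": 0.02,"z": -0.03,"twist": 14.6},{"x": 0.1,"y": 0.02,"z": -0.03,"twist": 14.6}], jaw=1)

```text
time: 0.95
tool_pos: [544.8, 99.1, 281.5]
tcp_rot: [-3.141, 0.001, 1.315]
contact_force: [0.7, 0.7, 0.4]
grip_width: 32.7
finger_force: 0.0
```

Run:
```python
from h import *
c=snap('wrist','wrist1'); print(c['eye'],c['rotation'])
o=bot.get_obs(); print(o['time'],o['tool_pos'],o['tcp_rot'],o['contact_force'],o['grip_width'])
```

```text
[562.86390556 167.67217621 414.40005131] [ 2.87220297e+00  1.07379558e-03 -2.54306877e-01]
1.0 [544.91537931  99.07238346 281.58523184] [-3.14132900e+00  3.70655506e-04  1.31514782e+00] [0.08538178 0.10608778 0.47663231] 28.27244271123262
```

View pics/wrist1.png

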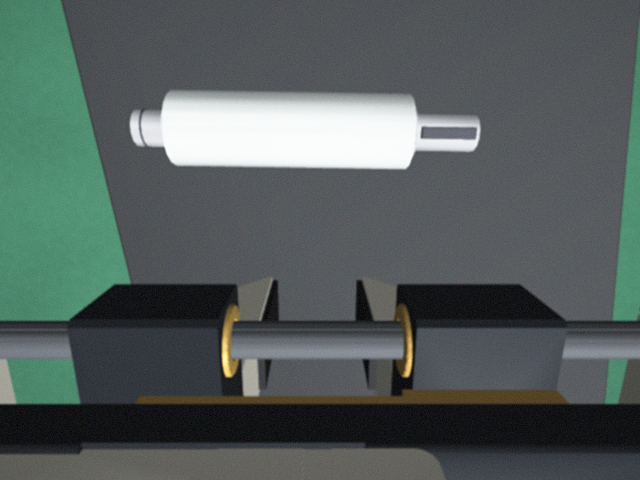

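The roller lies almost level in the wrist image: drum rows 92–168 and columns 165–413, journal ends at (131,128) and (480,133), key centre (449,132).

Run:
```python
from h import *
from scipy.optimize import least_squares
obs=[((125,0,0),(480,133.5)),((-105,0,0),(131,128)),((80,0,0),(413,131.8)),((-80,0,0),(166,128.7)),((104,0,15.5),(449,132.3))]
def w(p,l):
    c,s=np.cos(p[2]),np.sin(p[2]); return [p[0]+c*l[0]-s*l[1],p[1]+s*l[0]+c*l[1],125+l[2]]
f=lambda p:np.concatenate([np.array(proj('wrist1',w(p,l)))-uv for l,uv in obs])
r=least_squares(f,[555,165,-.25],x_scale=[10,10,.1]); print(r.x,np.degrees(r.x[2]),r.fun.round(1))
p=r.x;o=bot.get_obs();d=p[:2]-o['tool_pos'][:2]
yaw=o['tcp_rot'][2]; tx=np.array([np.cos(yaw),np.sin(yaw)]);ty=np.array([tx[1],-tx[0]])
print('dx,dy tool',d@tx,d@ty,'twist',np.degrees(yaw-(p[2]+np.pi/2)))
```

```text
[ 5.44192320e+02  1.68854636e+02 -2.68667661e-01] -15.393523062465066 [-7.5 -1.   6.  -0.5 -6.  -0.3  7.6 -0.7 -0.1  0.1]
dx,dy tool 67.33145283465711 -18.345599645633587 twist 0.7459425258530914
```

play_rows(commands=[{"x": 0.02,"y": -0.005,"z": 0.0,"twist": 0.3},{"x": 0.045,"y": -0.012,"z": 0.01,"twist": 0.7},{"x": 0.065,"y": -0.0185,"z": 0.035,"twist": 0.7},{"x": 0.074,"y": -0.0185,"z": 0.065,"twist": 0.7},{"x": 0.075,"y": -0.0185,"z": 0.09,"twist": 0.7},{"x": 0.075,"y": -0.0185,"z": 0.1,"twist": 0.7},{"x": 0.075,"y": -0.0185,"z": 0.102,"twist": 0.7},{"x": 0.075,"y": -0.0185,"z": 0.102,"twist": 0.7}], jaw=1)

```text
time: 1.8
tool_pos: [546.6, 176.8, 180.5]
tcp_rot: [3.141, -0.0, 1.303]
contact_force: [-0.8, -0.5, 0.8]
grip_width: 0.2
finger_force: 0.0
```

Run:
```python
from h import *
c=snap('wrist','wrist2'); s=snap('side','side2')
o=bot.get_obs(); print(o['time'],o['tool_pos'],o['tcp_rot'],o['contact_force'],o['grip_width'])
a=c['pixels'][200:480,120:520]; b=cv2.resize(s['pixels'][120:230,250:380],(400,338),interpolation=cv2.INTER_CUBIC)
print(proj('side2',(544,169,150)))
A=np.zeros((338,800,3),np.uint8);A[:280,:400]=a;A[:,400:]=b
cv2.imwrite('pics/c2.png',cv2.cvtColor(A,cv2.COLOR_RGB2BGR))
```

```text
1.9 [546.86866936 176.97644228 181.22725219] [ 3.13913319e+00 -1.15441437e-03  1.30309716e+00] [1.40083375 0.03864455 0.66341385] 0.3957418031767171
(np.float64(306.5392161571259), np.float64(199.05726481493062))
```

View pics/c2.png

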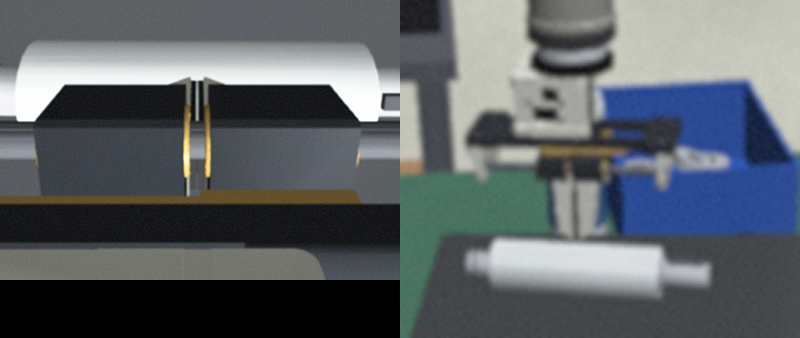

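play_rows(commands=[{"z": 0.003},{"z": 0.005},{"z": 0.0055},{"z": 0.006},{"z": 0.006},{"z": 0.0065},{"z": 0.0065},{"z": 0.0065}])

```text
invalid input at $.commands[0]: expected keys x, y, z, twist
```

play_rows(commands=[{"x": 0,"y": 0,"z": 0.003,"twist": 0},{"x": 0,"y": 0,"z": 0.004,"twist": 0},{"x": 0,"y": 0,"z": 0.005,"twist": 0},{"x": 0,"y": 0,"z": 0.0055,"twist": 0},{"x": 0,"y": 0,"z": 0.006,"twist": 0},{"x": 0,"y": 0,"z": 0.006,"twist": 0},{"x": 0,"y": 0,"z": 0.006,"twist": 0},{"x": 0,"y": 0,"z": 0.006,"twist": 0}])

```text
time: 2.7
tool_pos: [546.3, 177.6, 175.0]
tcp_rot: [3.14, -0.001, 1.304]
contact_force: [-2.0, 1.2, 7.9]
grip_width: 0.6
finger_force: 3.6
```

play_rows(commands=[{"x": -0.002,"y": 0,"z": 0.0003,"twist": 0},{"x": -0.006,"y": 0,"z": 0.0005,"twist": 0},{"x": -0.012,"y": 0,"z": 0.0005,"twist": 0},{"x": -0.019,"y": 0,"z": 0.0005,"twist": 0},{"x": -0.026,"y": 0,"z": 0.0005,"twist": 0},{"x": -0.031,"y": 0,"z": 0.0005,"twist": 0},{"x": -0.034,"y": 0,"z": 0.0005,"twist": 0},{"x": -0.034,"y": 0,"z": 0.0005,"twist": 0}])

```text
time: 3.5
tool_pos: [537.1, 144.5, 174.9]
tcp_rot: [3.14, -0.001, 1.304]
contact_force: [-2.9, 0.3, 10.9]
grip_width: 0.9
finger_force: 5.1
```

```bash
cat >> h.py <<'E'
def seg(f,z0=100):
    """bright-roller fit: project model drum box, match by contour in wrist image"""
    im=np.load(f'pics/{f}.npz')['pixels']; g=cv2.cvtColor(im,cv2.COLOR_RGB2GRAY); return g
def state():
    o=bot.get_obs(); print(round(o['time'],2),o['tool_pos'].round(1),o['tcp_rot'].round(3),o['contact_force'].round(1))
E
python3 - <<'E'
from h import *
s=snap('scene','scene3'); state(); w=snap('wrist','wrist3')
g=s['pixels'][150:290,290:420]; b=cv2.resize(g,(520,560),interpolation=cv2.INTER_CUBIC)
cv2.imwrite('pics/c3.png',cv2.cvtColor(b,cv2.COLOR_RGB2BGR))
E
```

```text
3.55 [537.2 144.6 174.9] [ 3.140e+00 -1.000e-03  1.304e+00] [-3.8 -0.1 10.9]
```

View pics/c3.png

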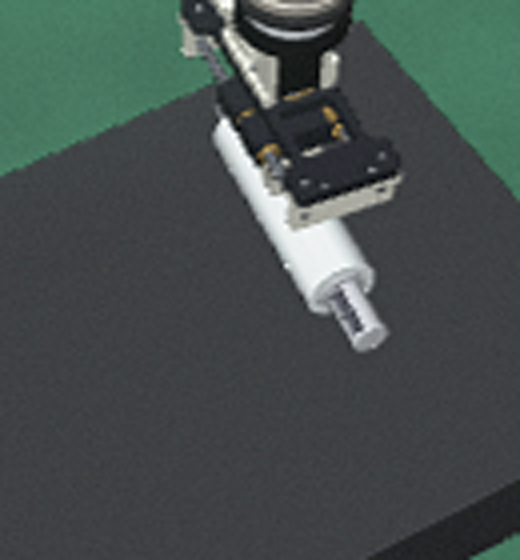

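play_rows(commands=[{"x": 0,"y": 0,"z": -0.002,"twist": 0},{"x": 0,"y": 0,"z": -0.006,"twist": 0},{"x": 0.008,"y": 0,"z": -0.007,"twist": 0},{"x": 0.017,"y": 0,"z": -0.006,"twist": 0},{"x": 0.019,"y": 0,"z": -0.003,"twist": 0},{"x": 0.019,"y": 0,"z": -0.001,"twist": 0},{"x": 0.019,"y": 0,"z": -0.0002,"twist": 0},{"x": 0.019,"y": 0,"z": 0,"twist": 0}])

```text
time: 4.4
tool_pos: [542.3, 163.5, 174.6]
tcp_rot: [3.14, -0.001, 1.304]
contact_force: [-2.9, 2.4, 12.0]
grip_width: 0.1
finger_force: 6.2
```

play_rows(commands=[{"x": -0.002,"y": 0,"z": 0,"twist": 0},{"x": -0.006,"y": 0,"z": 0,"twist": 0},{"x": -0.013,"y": 0,"z": 0,"twist": 0},{"x": -0.021,"y": 0,"z": 0,"twist": 0},{"x": -0.029,"y": 0,"z": 0,"twist": 0},{"x": -0.035,"y": 0,"z": 0,"twist": 0},{"x": -0.038,"y": 0,"z": 0,"twist": 0},{"x": -0.038,"y": 0,"z": 0,"twist": 0}])

```text
time: 5.2
tool_pos: [531.9, 126.2, 174.8]
tcp_rot: [3.141, -0.001, 1.304]
contact_force: [-4.3, 0.6, 14.3]
grip_width: 0.4
finger_force: 6.9
```

play_rows(commands=[{"x": 0,"y": 0,"z": -0.002,"twist": 0},{"x": 0,"y": 0,"z": -0.006,"twist": 0},{"x": 0.008,"y": 0,"z": -0.007,"twist": 0},{"x": 0.017,"y": 0,"z": -0.006,"twist": 0},{"x": 0.019,"y": 0,"z": -0.003,"twist": 0},{"x": 0.019,"y": 0,"z": -0.001,"twist": 0},{"x": 0.019,"y": 0,"z": -0.0002,"twist": 0},{"x": 0.019,"y": 0,"z": 0,"twist": 0}])

```text
time: 6.0
tool_pos: [537.3, 145.2, 174.5]
tcp_rot: [3.14, -0.001, 1.304]
contact_force: [-3.6, 0.6, 12.1]
grip_width: 0.3
finger_force: 6.2
```

```bash
cat >> h.py <<'E'
def measure(tag):
    c=snap('wrist',tag); im=c['pixels']; hsv=cv2.cvtColor(im,cv2.COLOR_RGB2HSV); g=((hsv[...,2]>175)&(hsv[...,1]<40)).astype(np.uint8); g[290:]=0
    n,l,st,ce=cv2.connectedComponentsWithStats(g); k=1+np.argmax(st[1:,4]); print(st[k])
    pts=[]
    for u in range(st[k][0]+12,st[k][0]+st[k][2]-12,4):
        v=np.where(l[:,u]==k)[0]
        pts.append((u,v.min(),v.max()))
    return np.array(pts)
def top_axis(tag):
    """axis line from upper silhouette (far... +y side) edge of the drum, scene-independent"""
E
python3 - <<'E'
from h import *
import h
state()
# check on wrist1 (known) then now
def edges(f):
    im=np.load(f'pics/{f}.npz')['pixels']; hsv=cv2.cvtColor(im,cv2.COLOR_RGB2HSV); g=((hsv[...,2]>150)&(hsv[...,1]<60)).astype(np.uint8)
    n,l,st,ce=cv2.connectedComponentsWithStats(g); o=np.argsort(-st[1:,4])[:3]+1; print(f,st[o].tolist())
snap('wrist','wrist4')
for f in ['wrist1','wrist2','wrist3','wrist4']: edges(f)
E
```

```text
6.0 [537.3 145.2 174.5] [ 3.140e+00 -1.000e-03  1.304e+00] [-3.6  0.6 12.1]
wrist1 [[130, 92, 351, 77, 20579], [243, 359, 16, 37, 507], [0, 359, 16, 44, 487]]
wrist2 [[92, 245, 493, 77, 19405], [478, 345, 162, 14, 1810], [0, 346, 155, 12, 1333]]
wrist3 [[98, 219, 502, 98, 30214], [82, 246, 20, 42, 521], [0, 359, 16, 44, 494]]
wrist4 [[103, 257, 490, 65, 15872], [0, 344, 156, 60, 2333], [478, 345, 162, 14, 1995]]
```

```bash
cat >> h.py <<'E'
def axis(f):
    """drum axis line (z=125) from its upper silhouette in a wrist picture -> point nearest start pose travel, yaw"""
    c=np.load(f'pics/{f}.npz'); g=cv2.cvtColor(c['pixels'],cv2.COLOR_RGB2GRAY).astype(float)
    us=np.arange(200,401,5); vs=[]
    for u in us:
        col=g[:,u]; k=np.where((col[:-8]<130)&(col[8:]>170))[0][0]; seg_=col[k:k+12]; j=np.where(seg_>150)[0][0]+k
        vs.append(j-1+(150-col[j-1])/(col[j]-col[j-1]))
    b,a=np.polyfit(us,vs,1)
    R=RR.from_euler('xyz',c['rotation']).as_matrix();e=c['eye']
    ds=[R@np.array([(u-c['cx'])/c['fx'],(a+b*u-c['cy'])/c['fy'],1]) for u in (200,400)]
    n=np.cross(*ds); n/=np.linalg.norm(n)
    if n[1]>0:n=-n   # towards -y, into the drum
    off=n@e+25-n[2]*125   # n_xy . p = off
    yaw=np.arctan2(-n[0],n[1]); yaw=(yaw+np.pi/2)%np.pi-np.pi/2
    t=np.array([-.2687,0]); d=np.array([np.sin(-.2687),-np.cos(-.2687)]) # roll direction
    p0=np.array([544.2,168.9]); s=(off-n[:2]@p0)/(n[:2]@d); return round(s,2),round(np.degrees(yaw),2)
E
python3 - <<'E'
from h import *
for f in ['wrist1','wrist2','wrist3','wrist4']: print(f,axis(f))
E
```

```text
wrist1 (np.float64(2.54), np.float64(-15.59))Traceback (most recent call last):
  File "<stdin>", line 2, in <module>
  File "h.py", line 32, in axis
    col=g[:,u]; k=np.where((col[:-8]<130)&(col[8:]>170))[0][0]; seg_=col[k:k+12]; j=np.where(seg_>150)[0][0]+k
                  ~~~~~~~~~~~~~~~~~~~~~~~~~~~~~~~~~~~~~~~~~^^^
IndexError: index 0 is out of bounds for axis 0 with size 0
```

```bash
sed -i 's/col=g\[:,u\]; k=.*/col=g[:,u]; j=np.where(col>115)[0][0]/; s/(150-col\[j-1\])/(115-col[j-1])/' h.py
python3 - <<'E'
from h import *
for f in ['wrist1','wrist2','wrist3','wrist4']: print(f,axis(f))
E
```

```text
wrist1 (np.float64(0.57), np.float64(-15.46))
wrist2 (np.float64(-2.95), np.float64(-71.31))
wrist3 (np.float64(18.43), np.float64(-15.47))
wrist4 (np.float64(37.69), np.float64(-15.59))
```

play_rows(commands=[{"x": -0.002,"y": 0,"z": 0,"twist": 0},{"x": -0.007,"y": 0,"z": 0,"twist": 0},{"x": -0.015,"y": 0,"z": 0,"twist": 0},{"x": -0.024,"y": 0,"z": 0,"twist": 0},{"x": -0.032,"y": 0,"z": 0,"twist": 0},{"x": -0.038,"y": 0,"z": 0,"twist": 0},{"x": -0.041,"y": 0,"z": 0,"twist": 0},{"x": -0.041,"y": 0,"z": 0,"twist": 0}])

```text
time: 6.85
tool_pos: [526.1, 104.9, 174.8]
tcp_rot: [3.141, -0.001, 1.304]
contact_force: [-5.2, 1.3, 13.8]
grip_width: 0.2
finger_force: 7.1
```

play_rows(commands=[{"x": 0,"y": 0,"z": -0.002,"twist": 0},{"x": 0,"y": 0,"z": -0.006,"twist": 0},{"x": 0.008,"y": 0,"z": -0.007,"twist": 0},{"x": 0.015,"y": 0,"z": -0.006,"twist": 0},{"x": 0.017,"y": 0,"z": -0.003,"twist": 0},{"x": 0.017,"y": 0,"z": -0.001,"twist": 0},{"x": 0.017,"y": 0,"z": -0.0002,"twist": 0},{"x": 0.017,"y": 0,"z": 0,"twist": 0}])

```text
time: 7.65
tool_pos: [531.0, 122.0, 174.8]
tcp_rot: [3.14, -0.001, 1.304]
contact_force: [-5.0, 1.1, 14.5]
grip_width: 0.7
finger_force: 7.4
```

play_rows(commands=[{"x": -0.002,"y": 0,"z": 0,"twist": 0},{"x": -0.006,"y": 0,"z": 0,"twist": 0},{"x": -0.013,"y": 0,"z": 0,"twist": 0},{"x": -0.021,"y": 0,"z": 0,"twist": 0},{"x": -0.029,"y": 0,"z": 0,"twist": 0},{"x": -0.035,"y": 0,"z": 0,"twist": 0},{"x": -0.038,"y": 0,"z": 0,"twist": 0},{"x": -0.038,"y": 0,"z": 0,"twist": 0}])

```text
time: 8.45
tool_pos: [520.6, 84.6, 174.6]
tcp_rot: [3.141, -0.0, 1.304]
contact_force: [-4.1, 1.0, 13.6]
grip_width: 0.2
finger_force: 6.9
```

play_rows(commands=[{"x": 0,"y": 0,"z": -0.002,"twist": 0},{"x": 0,"y": 0,"z": -0.006,"twist": 0},{"x": 0.008,"y": 0,"z": -0.007,"twist": 0},{"x": 0.015,"y": 0,"z": -0.006,"twist": 0},{"x": 0.018,"y": 0,"z": -0.003,"twist": 0},{"x": 0.018,"y": 0,"z": -0.001,"twist": 0},{"x": 0.018,"y": 0,"z": -0.0002,"twist": 0},{"x": 0.018,"y": 0,"z": 0,"twist": 0}])

```text
time: 9.25
tool_pos: [525.7, 102.8, 174.8]
tcp_rot: [3.14, -0.001, 1.304]
contact_force: [-5.3, 1.3, 15.7]
grip_width: 0.1
finger_force: 7.7
```

```bash
cat >> h.py <<'E'
def report(tag):
    snap('wrist',tag); s=axis(tag); o=bot.get_obs(); p=o['tool_pos'][:2]-[544.2,168.9]
    st=p@[-.2655,-.9641]; sa=p@[.9641,-.2655]; state(); print('roller',s,'tip',st.round(1),'behind by',(s[0]-st).round(1),'along',sa.round(1))
E
python3 -c "
from h import *
report('wrist5')"
```

```text
9.3 [525.7 102.7 174.8] [ 3.140e+00 -1.000e-03  1.304e+00] [-2.8  2.9 14.9]
roller (np.float64(78.61), np.float64(-15.52)) tip 68.7 behind by 9.9 along -0.3
```

play_rows(commands=[{"x": -0.002,"y": 0,"z": 0,"twist": 0},{"x": -0.006,"y": 0,"z": 0,"twist": 0},{"x": -0.013,"y": 0,"z": 0,"twist": 0},{"x": -0.021,"y": 0,"z": 0,"twist": 0},{"x": -0.029,"y": 0,"z": 0,"twist": 0},{"x": -0.035,"y": 0,"z": 0,"twist": 0},{"x": -0.038,"y": 0,"z": 0,"twist": 0},{"x": -0.038,"y": 0,"z": 0,"twist": 0}])

```text
time: 10.1
tool_pos: [515.3, 65.3, 174.6]
tcp_rot: [3.141, -0.0, 1.304]
contact_force: [-4.9, 0.4, 14.4]
grip_width: 0.2
finger_force: 7.0
```

play_rows(commands=[{"x": 0,"y": 0,"z": -0.002,"twist": 0},{"x": 0,"y": 0,"z": -0.006,"twist": 0},{"x": 0.008,"y": 0,"z": -0.007,"twist": 0},{"x": 0.015,"y": 0,"z": -0.006,"twist": 0},{"x": 0.018,"y": 0,"z": -0.003,"twist": 0},{"x": 0.018,"y": 0,"z": -0.001,"twist": 0},{"x": 0.018,"y": 0,"z": -0.0002,"twist": 0},{"x": 0.018,"y": 0,"z": 0,"twist": 0}])

```text
time: 10.9
tool_pos: [520.4, 83.4, 174.8]
tcp_rot: [3.14, -0.001, 1.304]
contact_force: [-4.7, 2.0, 16.9]
grip_width: 0.5
finger_force: 8.0
```

play_rows(commands=[{"x": -0.002,"y": 0,"z": 0,"twist": 0},{"x": -0.006,"y": 0,"z": 0,"twist": 0},{"x": -0.013,"y": 0,"z": 0,"twist": 0},{"x": -0.021,"y": 0,"z": 0,"twist": 0},{"x": -0.029,"y": 0,"z": 0,"twist": 0},{"x": -0.035,"y": 0,"z": 0,"twist": 0},{"x": -0.038,"y": 0,"z": 0,"twist": 0},{"x": -0.038,"y": 0,"z": 0,"twist": 0}])

```text
time: 11.7
tool_pos: [510.0, 46.0, 174.6]
tcp_rot: [3.141, -0.0, 1.304]
contact_force: [-5.4, 0.4, 13.6]
grip_width: 0.3
finger_force: 7.0
```

play_rows(commands=[{"x": 0,"y": 0,"z": -0.002,"twist": 0},{"x": 0,"y": 0,"z": -0.006,"twist": 0},{"x": 0.008,"y": 0,"z": -0.007,"twist": 0},{"x": 0.015,"y": 0,"z": -0.006,"twist": 0},{"x": 0.018,"y": 0,"z": -0.003,"twist": 0},{"x": 0.018,"y": 0,"z": -0.001,"twist": 0},{"x": 0.018,"y": 0,"z": -0.0002,"twist": 0},{"x": 0.018,"y": 0,"z": 0,"twist": 0}])

```text
time: 12.5
tool_pos: [515.1, 64.1, 174.8]
tcp_rot: [3.14, -0.001, 1.304]
contact_force: [-4.8, 1.4, 16.9]
grip_width: 0.6
finger_force: 8.2
```

```bash
python3 -c "
from h import *
report('wrist6')"
```

```text
12.55 [515.1  64.1 174.8] [ 3.140e+00 -1.000e-03  1.304e+00] [-4.6  0.9 15.1]
roller (np.float64(118.1), np.float64(-15.58)) tip 108.8 behind by 9.3 along -0.2
```

play_rows(commands=[{"x": -0.002,"y": 0,"z": 0,"twist": 0},{"x": -0.006,"y": 0,"z": 0,"twist": 0},{"x": -0.013,"y": 0,"z": 0,"twist": 0},{"x": -0.021,"y": 0,"z": 0,"twist": 0},{"x": -0.029,"y": 0,"z": 0,"twist": 0},{"x": -0.035,"y": 0,"z": 0,"twist": 0},{"x": -0.038,"y": 0,"z": 0,"twist": 0},{"x": -0.038,"y": 0,"z": 0,"twist": 0}])

```text
time: 13.35
tool_pos: [504.7, 26.6, 174.5]
tcp_rot: [3.141, -0.0, 1.304]
contact_force: [-5.2, -0.3, 13.1]
grip_width: 0.6
finger_force: 7.0
```

play_rows(commands=[{"x": 0,"y": 0,"z": -0.002,"twist": 0},{"x": 0,"y": 0,"z": -0.006,"twist": 0},{"x": 0.008,"y": 0,"z": -0.007,"twist": 0},{"x": 0.015,"y": 0,"z": -0.006,"twist": 0},{"x": 0.018,"y": 0,"z": -0.003,"twist": 0},{"x": 0.018,"y": 0,"z": -0.001,"twist": 0},{"x": 0.018,"y": 0,"z": -0.0002,"twist": 0},{"x": 0.018,"y": 0,"z": 0,"twist": 0}])

```text
time: 14.15
tool_pos: [509.8, 44.8, 174.8]
tcp_rot: [3.14, -0.001, 1.304]
contact_force: [-5.9, 2.4, 16.3]
grip_width: 0.2
finger_force: 8.5
```

play_rows(commands=[{"x": -0.002,"y": 0,"z": 0,"twist": 0},{"x": -0.006,"y": 0,"z": 0,"twist": 0},{"x": -0.011,"y": 0,"z": 0,"twist": 0},{"x": -0.016,"y": 0,"z": 0,"twist": 0},{"x": -0.02,"y": 0,"z": 0,"twist": 0},{"x": -0.023,"y": 0,"z": 0,"twist": 0},{"x": -0.024,"y": 0,"z": 0,"twist": 0},{"x": -0.024,"y": 0,"z": 0,"twist": 0}])

```text
time: 14.95
tool_pos: [503.2, 21.2, 174.8]
tcp_rot: [3.141, -0.0, 1.304]
contact_force: [-5.7, 1.2, 16.5]
grip_width: 0.8
finger_force: 8.3
```

```bash
python3 -c "
from h import *
report('wrist7')"
```

```text
15.0 [503.3  21.3 174.8] [ 3.14  -0.     1.304] [-6.4  1.3 16.7]
roller (np.float64(150.54), np.float64(-15.5)) tip 153.2 behind by -2.6 along -0.3
```

play_rows(commands=[{"x": 0,"y": 0,"z": -0.002,"twist": 0},{"x": 0,"y": 0,"z": -0.006,"twist": 0},{"x": 0.005,"y": 0,"z": -0.006,"twist": 0},{"x": 0.009,"y": 0,"z": -0.004,"twist": 0},{"x": 0.009,"y": 0,"z": -0.002,"twist": 0},{"x": 0.009,"y": 0,"z": -0.001,"twist": 0},{"x": 0.009,"y": 0,"z": -0.0002,"twist": 0},{"x": 0.009,"y": 0,"z": 0,"twist": 0}])

```text
time: 15.8
tool_pos: [505.8, 30.1, 174.8]
tcp_rot: [3.14, -0.001, 1.304]
contact_force: [-5.3, 1.9, 19.1]
grip_width: 0.5
finger_force: 8.9
```

play_rows(commands=[{"x": -0.001,"y": 0,"z": 0,"twist": 0},{"x": -0.003,"y": 0,"z": 0,"twist": 0},{"x": -0.006,"y": 0,"z": 0,"twist": 0},{"x": -0.009,"y": 0,"z": 0,"twist": 0},{"x": -0.012,"y": 0,"z": 0,"twist": 0},{"x": -0.0135,"y": 0,"z": 0,"twist": 0},{"x": -0.014,"y": 0,"z": 0,"twist": 0},{"x": -0.014,"y": 0,"z": 0,"twist": 0}])

```text
time: 16.6
tool_pos: [502.0, 16.4, 174.8]
tcp_rot: [3.14, -0.0, 1.304]
contact_force: [-4.7, 0.5, 16.7]
grip_width: 0.7
finger_force: 8.4
```

play_rows(commands=[{"x": 0,"y": 0,"z": -0.0005,"twist": 0},{"x": 0,"y": 0,"z": -0.002,"twist": 0},{"x": 0,"y": 0,"z": -0.01,"twist": 0},{"x": 0,"y": 0,"z": -0.03,"twist": 0},{"x": -0.02,"y": 0.01,"z": -0.06,"twist": 0},{"x": -0.05,"y": 0.03,"z": -0.085,"twist": 0},{"x": -0.065,"y": 0.045,"z": -0.09,"twist": 0},{"x": -0.065,"y": 0.05,"z": -0.09,"twist": 0}])

```text
time: 17.4
tool_pos: [534.2, -61.9, 264.4]
tcp_rot: [3.139, 0.001, 1.301]
contact_force: [0.4, -0.2, -1.3]
grip_width: 0.5
finger_force: 0.0
```

```bash
python3 -c "
from h import *
report('wrist8')
i=cv2.imread('pics/wrist8.png')
for c in [(.0,15.5)]:
  s=axis('wrist8')[0]
  o=np.array([544.2,168.9])+s*np.array([-.2655,-.9641]); p=o+104*np.array([.9641,-.2655]); print(o,proj('wrist8',[*p,140.5]),proj('wrist8',[*p,125]))
cv2.imwrite('pics/c8.png',cv2.resize(i[60:220,300:620],None,fx=2.5,fy=2.5,interpolation=cv2.INTER_CUBIC))"
```

```text
17.45 [534.  -60.7 263.2] [ 3.141 -0.     1.302] [-0.1 -0.3  0.3]
roller (np.float64(155.97), np.float64(-20.68)) tip 224.1 behind by -68.1 along 51.1
[502.789965  18.529323] (np.float64(402.392083773552), np.float64(127.29539649923606)) (np.float64(397.47080310042827), np.float64(127.12881928298088))
```

View pics/c8.png

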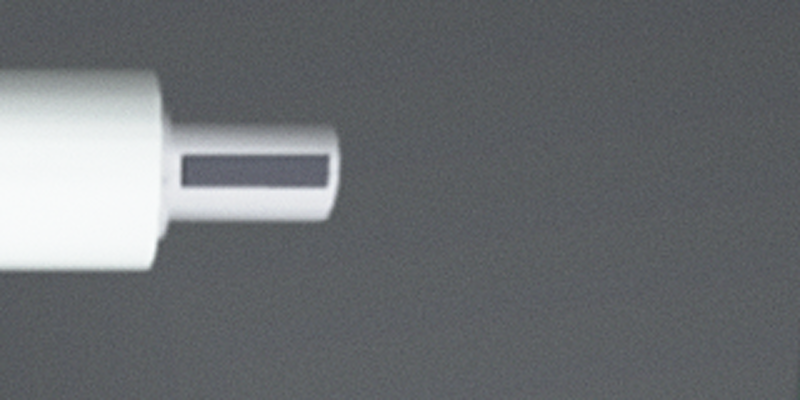

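The crop shows the key facing straight up: key rows 155–187, journal rows 123–221, both centred at about 171–172. One numeric check of the travel follows.

```bash
sed -i 's/np.arange(200,401,5)/np.arange(200,351,5)/' h.py
python3 - <<'E'
from h import *
print(axis('wrist1'),axis('wrist8'))
c=np.load('pics/wrist8.npz'); g=cv2.cvtColor(c['pixels'],cv2.COLOR_RGB2GRAY).astype(int)
print(g[100:158,405].tolist())
s=axis('wrist8')[0]; o=np.array([544.2,168.9])+s*np.array([-.2655,-.9641])
for a in (-6,-3,0,3,6):
    t=np.radians(a)
    f=lambda y,z:proj('wrist8',[*(o+104*np.array([.9641,-.2655])+np.array([-.2655,-.9641])*y),125+z])[1].round(2)
    print(a,'key edges',[f(15.5*np.sin(t)+w*np.cos(t),15.5*np.cos(t)-w*np.sin(t)) for w in(-4,4)],'journal',[f(-12.5,0),f(12.5,0)])
E
```

```text
(np.float64(0.55), np.float64(-15.41)) (np.float64(157.25), np.float64(-15.49))
[88, 88, 93, 90, 93, 93, 91, 91, 92, 99, 117, 120, 133, 146, 153, 169, 172, 183, 195, 203, 205, 176, 117, 95, 100, 102, 101, 101, 102, 100, 102, 100, 106, 111, 148, 202, 230, 233, 235, 231, 230, 229, 224, 219, 218, 204, 200, 175, 131, 97, 96, 93, 92, 92, 93, 94, 99, 95]
-6 key edges [np.float64(119.91), np.float64(133.48)] journal [np.float64(108.88), np.float64(148.98)]
-3 key edges [np.float64(121.27), np.float64(134.87)] journal [np.float64(108.88), np.float64(148.98)]
0 key edges [np.float64(122.65), np.float64(136.24)] journal [np.float64(108.88), np.float64(148.98)]
3 key edges [np.float64(124.04), np.float64(137.59)] journal [np.float64(108.88), np.float64(148.98)]
6 key edges [np.float64(125.46), np.float64(138.9)] journal [np.float64(108.88), np.float64(148.98)]
```

```bash
python3 -c "
from plant import bot
print(bot.close_job())"
```

```text
the job is handed in; nothing more can be done
None
```

The roller was rolled one full turn from on top towards the V-block (156.7 mm measured, 157 mm nominal), in several fingertip strokes. Its key points up again to within about 3° by the wrist camera, and the job is handed in with the arm clear; the hand-in call returned no verdict.

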